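# Shut the lapped doors of a desk cabinet and set its latch lever

### The arm

A 6-joint arm with a two-finger parallel gripper is mounted at the origin on a cart in front of the work surface, level with it; the furniture and walls round the work are solid. World frame = base frame: x ahead of the robot, y to its left, z up, the work surface at z = 0. Lengths are in m, angles in rad, forces in N, time in s.
With the tool pointing down it reaches from about 0.25 to 0.8 m from the base axis. Payload 3.9 kg.
Tool frame: the origin (TCP) lies at the very end of the fingers, on their centre line; the grasp point (between the pads) lies 19 mm behind it (ctrl.grasp_offset is the distance from the TCP to the grasp point, in m); z points along the fingers, y is the line along which they close (so a half turn about z gives the same grasp; the last joint's range is limited). The gripper opens to 85 mm and grips with 20 to 120 N. Pads are 22 mm wide; open, the fingers measure 114 mm over their backs; the gripper's body (76 mm by 85 mm) begins 54 mm behind the grasp point. The pads swing forward as they close: fully open they stand 13 mm farther back than shut.
Start: joints at [-1.226, 0.26, -0.138, 1.173, 0, 1.571], TCP at [0.177, -0.494, 0.231] pointing down, gripper open.
Joint ranges: [-2.78, 2.78], [-0.83, 1.72], [-1.28, 1.37], [-1.9, 2.12], [-1.57, 1.48], [-3.14, 3.14]. Speed limits (rad/s): [2.57, 2.57, 3.14, 3.14, 3.14, 3.14].

### API

Orientations are given as [roll, pitch, yaw] about the fixed x, y, z axes, in that order (R = Rz(yaw) Ry(pitch) Rx(roll)).
In Python, from plant import ctrl gives the robot as it stands.
- The arm moves only by the shell command python3 -m creep 'ROWS' [OPENING]. ROWS is JSON, a list of rows, each an object of numbers: "x", "y", "z": the shift along the tool's x, y, z in mm; "turn": the turn about the tool's z in degrees. In form: [{"x": .., "y": .., "z": .., "turn": ..}, ...]. A call has 1 to 5 rows; each row shifts and turns the commanded pose from where the row before left it, along the tool's axes as they then stand; what a row does not reach is not made up. A row lasts 1/12 s, in which the tool goes at most 41.7 mm and 7.16 degrees, less where a joint would pass 70% of its speed; a pose out of reach is approached as far as the arm can. A call with a gripper value outside its range is refused whole. OPENING is the finger opening in mm, from 0 to 85.4, set as the call begins (- or left out, the last holds). The fingers move at their own pace and stop on an object; the grip force is fixed at half the most. Time passes only in rows, so rows that do not move let the fingers close. It gives the time, the measured TCP pose, the force, the opening and the grip force at its end, in the units of the state.
- ctrl.observe(): the state, without advancing time (a new reading comes with each control period).
- ctrl.snapshot(name): name is "side" or "top"; returns the picture (480x640x3 uint8, red, green, blue); there is no depth.
- ctrl.calibration(name): a dict with "fov_y" (degrees; the focal length in pixels is half the picture's height over the tangent of half this angle, whatever the lens; pixels are square), "cx", "cy" (the principal point, pixels), "extrinsics" (4x4, takes a point from camera to world coordinates). Camera axes: x right, y up, looking along -z (the intrinsics and any distortion apply to the point x, -y, -z); pixel columns grow to the right and rows downward; lengths in m; the calibration is good to about 2 mm. A picture is of the moment at which its call begins. calibration takes no time and is no camera call.
- ctrl.close_job(): hands the job in; it is judged then, once.
Trained networks look in the newest picture that a camera, given by its name, has taken for a name from the list of things; names that differ only in an ending like _2 or _b are one class to them, and where a whole thing is asked for, a point or a joint stands for the part that bears it (a point fixed in the world has none). Each returns a list of dicts, best first, with "conf" (0 to 1); they miss things now and then, are a little off and sometimes report something else, mostly with a low value. They report only what shows in the picture. A call takes as long as a camera call.
- ctrl.masks_of(camera, label): "mask" (480x640 bool, what is visible of it) and "point" ([row, column] in pixels, amid what is visible of it).
- ctrl.pinpoint(camera, label): "point" ([row, column] in pixels: a listed point, or the origin of a listed thing).
The state is a dict: "clock": time; "joints": joint angles; "qvel": joint speeds; "effort": joint torques, N m; "tcp_pos": TCP position; "tcp_rot": TCP orientation; "contact_force": force on the tool from outside, world axes, zero at the start; "moment": the same for the moment, N m; "gripper_width": finger opening in m; "grip_force": force on a finger pad.
Only numpy, scipy, OpenCV 4.12 (cv2) and the standard library are available. Lean on these libraries where they do the work, as an engineer would, in place of code of your own. Each camera call takes 0.05 s, during which the arm holds its last target. There are 200 camera calls.

### The job

Close up the small grey desk cabinet: first push the leaf with the stepped-back (rebated) edge fully shut, then push the leaf with the overlapping flange fully shut so that its flange laps over the other leaf. Then, with both leaves shut, turn the latch lever on the flanged leaf until it hangs straight down, and leave everything else on and around the cabinet standing where it is.

Things in the scene. Friction and masses are not known exactly. Their poses are not given: they have to be found in the camera images.
- cabinet: grey desk cabinet, fixed, 330 wide (y) x 100 deep (x) x 295 mm high, on four feet 35 mm high; origin: centre of its underside on the desk; x points from front to back. Shut leaves have their front at x = -68 mm, z 50 to 268 mm. A top board 340 wide, 18 thick (underside z = 277 mm) projects to x = -113 mm, 45 mm beyond the shut leaves, so an upright tool cannot get at nearly shut leaves
- rebated_leaf (a joint): robot's right leaf, 15 mm thick, hinged at the cabinet's -y side; full thickness ends 138 mm from the hinge axis, then to 156 mm a thin tongue stepped back 9 mm (the rebate). A bar pull stands 24 mm off its front, 50 mm from the axis at z 200 to 250 mm. Value: opening in rad, 0 = fully shut (stop), grows as it swings out to the robot; starts 0.5 to 1.1. Stays where left (0.06 N m friction)
- flanged_leaf (a joint): robot's left leaf, 15 mm thick, hinged at the cabinet's +y side; at its free edge a flange strip 124 to 160 mm from the hinge axis, 4 mm proud of the front; its last 18 mm lap in front of the other leaf's tongue (shut first, it stops that leaf at 0.13 rad). Value: opening in rad, 0 = fully shut (stop), grows towards the robot; starts 0.7 to 1.15. Stays where left (0.06 N m friction)
- latch_lever (a joint): dark steel lever on the flanged leaf's front, its axis square to the leaf, 75 mm from the leaf's hinge, 112 mm above the desk; bar 14 wide, 10 thick, 50 mm long to the centre of its rounded end (8 mm radius). Value in rad: 0 = straight down, 1.57 = level towards the leaf's hinge (left); -0.6 to 1.9, so it can pass straight down; starts 1.1 to 1.5. Stays where left (0.05 N m friction)
- rebated_leaf_hinge (a point): point on the rebated leaf's hinge axis, at the leaf's front plane, 112 mm above the desk
- rebated_leaf_edge (a point): point on the rebated leaf's front face at the step of the rebate, 138 mm from the hinge axis, 112 mm above the desk; moves with the leaf
- flanged_leaf_hinge (a point): point on the flanged leaf's hinge axis, at the leaf's front plane, 112 mm above the desk
- flanged_leaf_edge (a point): point on the front of the flange strip, 142 mm from the hinge axis (the strip's middle, 4 mm proud of the leaf's front), 112 mm above the desk; moves with the leaf
- lever_pivot (a point): point on the lever's turning axis, in the mid-plane of the bar, 19 mm in front of the flanged leaf's front, 112 mm above the desk; moves with the leaf
- lever_tip (a point): centre of the lever's rounded end, 50 mm from the pivot, in the bar's mid-plane; moves with leaf and lever
- tape_roll: brown tape roll, 107 mm across and 50 mm high, lying loose on the cabinet's top board; origin at the centre of its underside
- mug: spotted mug, 82 x 114 x 91 mm high, standing on the desk beside the cabinet; origin at the centre of its underside
- bead_jar: small jar, 47 mm across and 98 mm high, standing on the desk beside the cabinet; origin at the centre of its underside
- noodle_cup: paper noodle cup, 99 mm across and 106 mm high, standing on the desk beside the cabinet; origin at the centre of its underside

How it is judged:
On the way, in this order (a step that is already met when the one before it is completed fails the run):
1. the rebated leaf is fully shut while the flanged leaf is still open (value of joint rebated_leaf below 0.03 rad and value of joint flanged_leaf above 0.15 rad), for 0.2 s.
2. the flanged leaf is fully shut over the rebated leaf (value of joint each of flanged_leaf, rebated_leaf below 0.03 rad), for 0.2 s.
3. with both leaves shut, the latch lever points straight down (all of step 2 and value of joint latch_lever between -0.14 and 0.14 rad), for 0.2 s.
At the end, for the whole second after the job is handed in: Both leaves are within 0.03 rad of fully shut, the flange lapping over the rebated edge, and the latch lever rests within 0.14 rad (8 degrees) of straight down (all of step 3 and velocity of joint latch_lever between -0.05 and 0.05 rad/s); the robot touches nothing.
It fails at once if the tape roll is shifted by more than 30 mm or tipped over (distance of tape_roll from where it was at the start of the episode above 0.03 m or angle between tape_roll's own z axis and vertical above 0.3 rad).
It fails at once if the mug is shifted by more than 30 mm or tipped over (distance of mug from where it was at the start of the episode above 0.03 m or angle between mug's own z axis and vertical above 0.3 rad).
It fails at once if the jar is shifted by more than 30 mm or tipped over (distance of bead_jar from where it was at the start of the episode above 0.03 m or angle between bead_jar's own z axis and vertical above 0.3 rad).
It fails at once if the noodle cup is shifted by more than 30 mm or tipped over (distance of noodle_cup from where it was at the start of the episode above 0.03 m or angle between noodle_cup's own z axis and vertical above 0.3 rad).
It also fails if it takes over 58 s, if anything falls off the work surface, if the arm or the gripper's body presses on something with over 40 N, if the wrist force passes 120 N, or if a joint passes its speed limit or range.

## Working session

There is one attempt and no reset: what is moved stays moved. The work goes in short steps, Python scripts to look and compute and a shell command to move; the robot and the scene stay as the last step left them, time stands still between calls to the robot, and variables do not carry over. Pictures are saved under pics/ and viewed, at most 10 in all, crops included, and the job is handed in when it is done.

```bash
ls; mkdir -p pics
cat > h.py <<'E'
import numpy as np,cv2
from plant import ctrl
def cal(c):
    k=ctrl.calibration(c); f=240/np.tan(np.radians(k['fov_y'])/2); return f,k['cx'],k['cy'],np.array(k['extrinsics']),k
def ray(c,p):
    f,cx,cy,E,_=cal(c); d=np.array([(p[1]-cx)/f,-(p[0]-cy)/f,-1]); return E[:3,3],E[:3,:3]@d
def atz(c,p,z):
    o,d=ray(c,p); return o+d*(z-o[2])/d[2]
def proj(c,P):
    f,cx,cy,E,_=cal(c); q=E[:3,:3].T@(np.array(P)-E[:3,3]); return [cy-f*q[1]/-q[2],cx+f*q[0]/-q[2]]
E
python3 - <<'E'
from h import *
for c in('side','top'):
    im=ctrl.snapshot(c); cv2.imwrite(f'pics/{c}0.png',im[:,:,::-1]); print(c,cal(c)[4])
    for l in ['cabinet','rebated_leaf_hinge','rebated_leaf_edge','flanged_leaf_hinge','flanged_leaf_edge','lever_pivot','lever_tip','tape_roll','mug','bead_jar','noodle_cup']:
        r=ctrl.pinpoint(c,l)
        for q in r[:2]: 
            z=0 if l in('cabinet','mug','bead_jar','noodle_cup') else .295 if l=='tape_roll' else .112
            print(l,round(q['conf'],2),np.round(q['point'],1),np.round(atz(c,q['point'],z),3))
print(ctrl.observe())
E
```

```text
pics
side {'fov_y': 51.32258280895281, 'cx': 325.711194327204, 'cy': 230.88553451440396, 'extrinsics': array([[-0.45935144, -0.48667433,  0.74306416,  1.67503123],
       [ 0.88814824, -0.2645939 ,  0.37574295,  0.55027175],
       [ 0.0137458 ,  0.8325492 ,  0.55378054,  0.96994312],
       [ 0.        ,  0.        ,  0.        ,  1.        ]])}
top {'fov_y': 53.45931763318391, 'cx': 323.4355250593395, 'cy': 226.48969812716177, 'extrinsics': array([[ 0.33043942,  0.73439642, -0.59285048, -0.34758672],
       [-0.94375556,  0.24935785, -0.21713153, -0.35088929],
       [-0.0116287 ,  0.63125476,  0.77548836,  1.46650998],
       [ 0.        ,  0.        ,  0.        ,  1.        ]])}
rebated_leaf_hinge 0.6 [242.5 325.3] [ 0.621 -0.002  0.112]
flanged_leaf_hinge 0.81 [224.3 249.1] [0.61  0.291 0.112]
flanged_leaf_hinge 0.53 [253.6 263.9] [0.505 0.186 0.112]
flanged_leaf_edge 0.74 [255.4 264.1] [0.498 0.182 0.112]
lever_pivot 0.55 [244.4 249.8] [0.526 0.25  0.112]
lever_tip 0.58 [237.9 247.7] [0.55  0.269 0.112]
tape_roll 0.76 [195.7 305.4] [0.654 0.078 0.295]
mug 0.87 [224.1 210.9] [0.64 0.49 0.  ]
mug 0.4 [223.6 247.5] [0.69  0.352 0.   ]
noodle_cup 0.89 [285.2 446.8] [ 0.659 -0.45   0.   ]
{'clock': 1.2, 'joints': array([-1.22599354e+00,  2.60000795e-01, -1.38073715e-01,  1.17272105e+00,
        2.13258541e-06,  1.57079768e+00]), 'qvel': array([ 0.00037425,  0.00029298,  0.00028043,  0.00172996, -0.00142988,
        0.00010745]), 'effort': array([ 9.68042477e-04, -4.05623388e+01,  2.54235578e+01,  1.27842588e-03,
        2.19272511e-04, -3.83469683e-07]), 'tcp_pos': array([ 0.17745493, -0.49409512,  0.23131386]), 'tcp_rot': array([ 3.14159189e+00, -2.13258644e-06,  3.44801441e-01]), 'contact_force': array([0.0941597 , 0.4485179 , 0.09700824]), 'moment': array([0.00014483, 0.00431454, 0.02691424]), 'grip_force': 0.0, 'gripper_width': 0.08556639432391669}
```

View pics/top0.png

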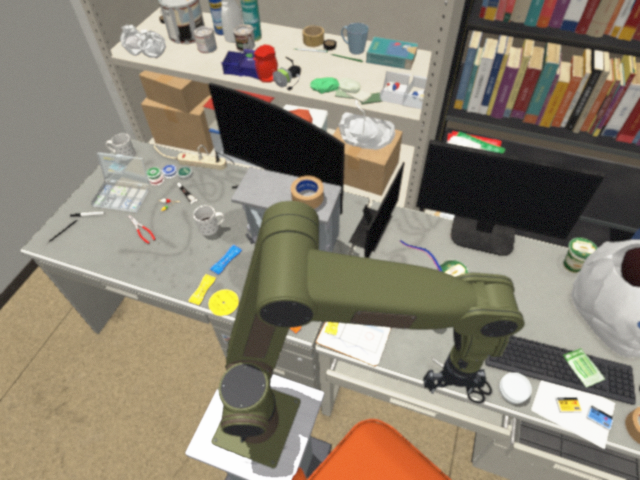

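View pics/side0.png

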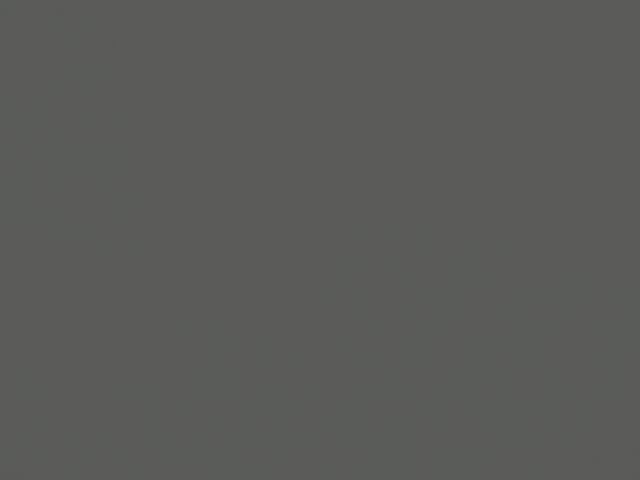

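```bash
python3 -m creep '[{"y":40},{"y":40},{"y":40},{"y":40},{"y":40}]' 0
cat > look.py <<'E'
from h import *
import sys
ctrl.snapshot('top') if 0 else None
im=ctrl.snapshot('top'); cv2.imwrite(f'pics/{sys.argv[1]}.png',im[:,:,::-1]); cv2.imwrite(f'pics/{sys.argv[1]}c.png',cv2.resize(im[130:350,180:480,::-1],(780,572),interpolation=cv2.INTER_CUBIC))
Z=dict(mug=0,bead_jar=0,noodle_cup=0,tape_roll=.295)
for l in sys.argv[2:]:
    for q in ctrl.pinpoint('top',l)[:2]:
        print(l,round(q['conf'],2),np.round(q['point'],1),np.round(atz('top',q['point'],Z.get(l,.112)),3))
E
python3 look.py t1 rebated_leaf_hinge rebated_leaf_edge flanged_leaf_hinge flanged_leaf_edge lever_pivot lever_tip tape_roll mug bead_jar noodle_cup
```

```text
rebated_leaf_hinge 0.6 [242.8 326.7] [ 0.621 -0.007  0.112]
flanged_leaf_hinge 0.59 [222.9 246.7] [0.613 0.303 0.112]
flanged_leaf_edge 0.91 [252.7 263.3] [0.508 0.189 0.112]
flanged_leaf_edge 0.61 [224.2 247.7] [0.608 0.296 0.112]
lever_pivot 0.43 [241.9 251.9] [0.538 0.247 0.112]
lever_tip 0.57 [237.7 247.5] [0.551 0.27  0.112]
tape_roll 0.6 [199.8 306.1] [0.637 0.069 0.295]
mug 0.57 [227.2 210.4] [0.626 0.484 0.   ]
noodle_cup 0.61 [286.2 449. ] [ 0.658 -0.458  0.   ]schema error: expected keys x, y, z, turn
```

View pics/t1c.png

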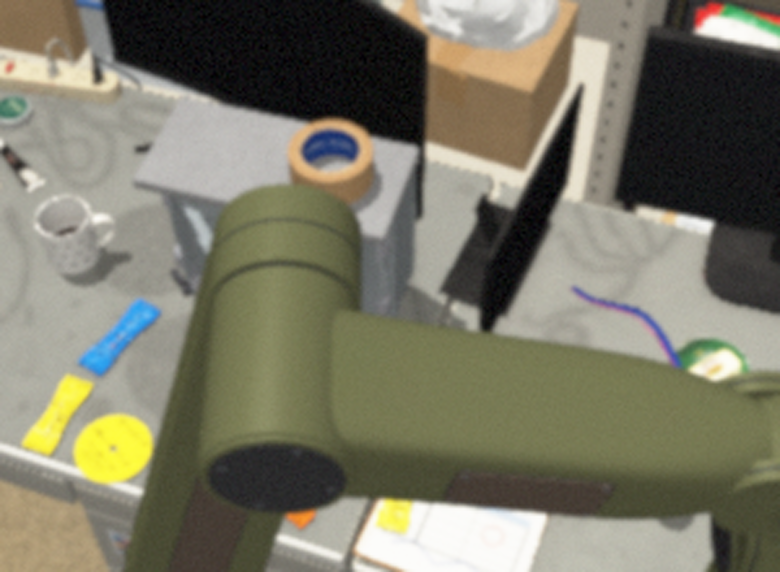

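```bash
python3 -m creep '[{"x":0,"y":40,"z":0,"turn":0},{"x":0,"y":40,"z":0,"turn":0},{"x":0,"y":40,"z":0,"turn":0},{"x":0,"y":40,"z":0,"turn":0},{"x":0,"y":40,"z":0,"turn":0}]' 0
python3 look.py t2 rebated_leaf_hinge rebated_leaf_edge flanged_leaf_hinge flanged_leaf_edge lever_pivot lever_tip tape_roll mug bead_jar noodle_cup
```

```text
clock: 2.17
tcp_pos: [0.2456, -0.6838, 0.2314]
tcp_rot: [3.141, 0.0, 0.345]
contact_force: [-0.2, -1.0, 0.9]
gripper_width: 0.0257
grip_force: 0.0
rebated_leaf_hinge 0.81 [242.7 327.3] [ 0.622 -0.009  0.112]
rebated_leaf_edge 0.82 [258.6 288.2] [0.513 0.097 0.112]
flanged_leaf_hinge 0.86 [220.6 249.1] [0.626 0.299 0.112]
flanged_leaf_edge 0.95 [253.7 261.9] [0.502 0.192 0.112]
lever_pivot 0.39 [241.5 254.1] [0.543 0.241 0.112]
lever_tip 0.56 [241.  247.6] [0.537 0.264 0.112]
tape_roll 0.91 [198.6 305.1] [0.641 0.075 0.295]
mug 0.96 [224.3 212.4] [0.641 0.484 0.   ]
noodle_cup 0.92 [284.9 447.5] [ 0.661 -0.452  0.   ]
```

View pics/t2c.png

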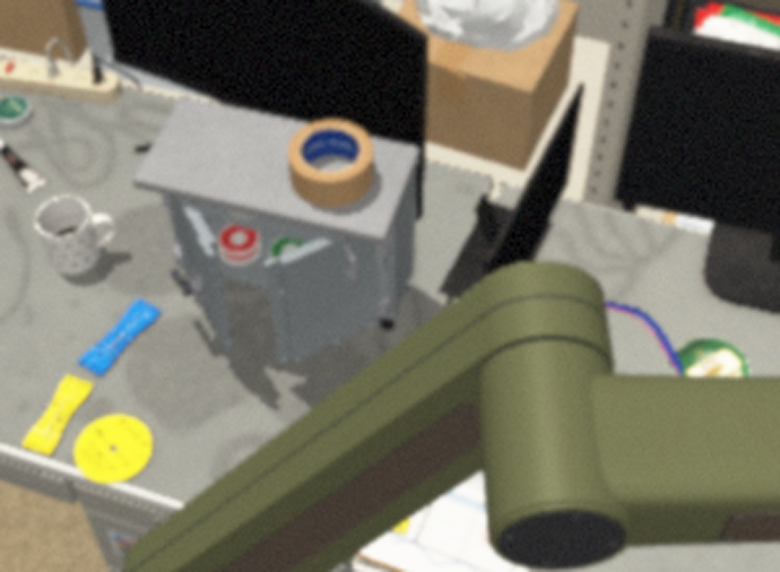

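```bash
R='' 
python3 -m creep '[{"x":0,"y":0,"z":-40,"turn":0},{"x":0,"y":0,"z":-40,"turn":0},{"x":0,"y":0,"z":-40,"turn":0},{"x":0,"y":0,"z":-40,"turn":0},{"x":0,"y":0,"z":-40,"turn":0}]' 0
python3 -m creep '[{"x":24,"y":-32,"z":-4,"turn":0},{"x":24,"y":-32,"z":-4,"turn":0},{"x":24,"y":-32,"z":-4,"turn":0},{"x":24,"y":-32,"z":-4,"turn":0},{"x":24,"y":-32,"z":-4,"turn":0}]'
```

```text
clock: 3.13
tcp_pos: [0.2433, -0.6774, 0.4066]
tcp_rot: [3.137, 0.0, 0.345]
contact_force: [0.3, -1.8, 0.3]
gripper_width: 0.0004
grip_force: 0.0
clock: 3.55
tcp_pos: [0.2983, -0.5031, 0.4233]
tcp_rot: [3.141, -0.0, 0.344]
contact_force: [-0.1, 0.1, 0.7]
gripper_width: 0.0001
grip_force: 0.0
```

```bash
python3 -m creep '[{"x":24,"y":-32,"z":0,"turn":0},{"x":24,"y":-32,"z":0,"turn":0},{"x":24,"y":-32,"z":0,"turn":0},{"x":24,"y":-32,"z":0,"turn":0},{"x":24,"y":-32,"z":0,"turn":0}]'
python3 -m creep '[{"x":24,"y":-32,"z":0,"turn":0},{"x":24,"y":-32,"z":0,"turn":0},{"x":24,"y":-32,"z":0,"turn":0},{"x":20,"y":-32,"z":0,"turn":0},{"x":20,"y":-32,"z":0,"turn":0}]'
python3 -m creep '[{"x":24,"y":-32,"z":0,"turn":0},{"x":24,"y":-32,"z":0,"turn":0},{"x":0,"y":0,"z":0,"turn":7},{"x":0,"y":0,"z":0,"turn":7},{"x":0,"y":0,"z":0,"turn":6}]'
python3 -c "
from h import *
print(ctrl.observe()['joints'])"
```

```text
clock: 3.97
tcp_pos: [0.3565, -0.3115, 0.4236]
tcp_rot: [3.141, -0.001, 0.344]
contact_force: [0.7, 0.2, 0.3]
gripper_width: 0.0002
grip_force: 0.0
clock: 4.38
tcp_pos: [0.4077, -0.1234, 0.4237]
tcp_rot: [3.141, -0.002, 0.345]
contact_force: [0.3, -0.7, -0.3]
gripper_width: 0.0002
grip_force: 0.0
clock: 4.8
tcp_pos: [0.4314, -0.0478, 0.4237]
tcp_rot: [-3.141, -0.001, -0.007]
contact_force: [-0.1, -0.6, -0.1]
gripper_width: 0.0002
grip_force: 0.0
[-1.10907687e-01  9.11727269e-02  1.46663460e-01  1.62538204e+00
  7.77894081e-04  3.03774122e+00]
```

```bash
python3 -m creep '[{"x":0,"y":-5,"z":0,"turn":-7},{"x":0,"y":-5,"z":0,"turn":-7},{"x":0,"y":-5,"z":0,"turn":-7},{"x":0,"y":-5,"z":0,"turn":-7},{"x":0,"y":-5,"z":0,"turn":-7}]'
python3 -m creep '[{"x":0,"y":0,"z":-5,"turn":-7},{"x":0,"y":0,"z":-5,"turn":-7},{"x":0,"y":0,"z":-5,"turn":-7},{"x":0,"y":0,"z":-5,"turn":-7},{"x":0,"y":0,"z":-5,"turn":-7}]'
python3 -m creep '[{"x":0,"y":0,"z":-35,"turn":-7},{"x":0,"y":0,"z":-35,"turn":-7},{"x":0,"y":0,"z":-35,"turn":-6},{"x":0,"y":0,"z":-40,"turn":0},{"x":0,"y":0,"z":-40,"turn":0}]'
python3 -m creep '[{"x":0,"y":0,"z":-40,"turn":0},{"x":0,"y":0,"z":-40,"turn":0},{"x":0,"y":20,"z":-36,"turn":0},{"x":0,"y":20,"z":-36,"turn":0},{"x":0,"y":20,"z":-36,"turn":0}]'
python3 -c "
from h import *
print(ctrl.observe()['joints'])"
```

```text
clock: 5.22
tcp_pos: [0.4253, -0.0249, 0.4237]
tcp_rot: [-3.142, -0.001, 0.613]
contact_force: [-0.6, 0.4, 0.6]
gripper_width: -0.0002
grip_force: 0.0
clock: 5.63
tcp_pos: [0.4252, -0.0252, 0.449]
tcp_rot: [3.141, -0.001, 1.224]
contact_force: [0.8, 0.5, -0.3]
gripper_width: -0.0005
grip_force: 0.0
clock: 6.05
tcp_pos: [0.4234, -0.0252, 0.5984]
tcp_rot: [3.092, 0.002, 1.567]
contact_force: [0.0, 0.3, 0.8]
gripper_width: 0.0001
grip_force: 0.0
clock: 6.47
tcp_pos: [0.4344, -0.0227, 0.6412]
tcp_rot: [2.965, 0.008, 1.566]
contact_force: [-0.1, -0.4, 0.3]
gripper_width: 0.0002
grip_force: 0.0
[-5.23096843e-02  1.91777042e-01  9.14240749e-01  2.11694233e+00
  1.50321976e-05  1.52293706e+00]
```

```bash
python3 -m creep '[{"x":0,"y":0,"z":-41,"turn":0},{"x":0,"y":0,"z":-41,"turn":0},{"x":0,"y":0,"z":-41,"turn":0},{"x":0,"y":0,"z":-41,"turn":0},{"x":0,"y":0,"z":-41,"turn":0}]'
python3 -m creep '[{"x":0,"y":-25,"z":-32,"turn":0},{"x":0,"y":-25,"z":-32,"turn":0},{"x":0,"y":-25,"z":-32,"turn":0},{"x":0,"y":-25,"z":-32,"turn":0},{"x":0,"y":-25,"z":-32,"turn":0}]'
python3 -c "
from h import *
print(ctrl.observe()['joints'])"
```

```text
clock: 6.88
tcp_pos: [0.3725, -0.0195, 0.6965]
tcp_rot: [2.829, 0.015, 1.564]
contact_force: [-0.2, -0.7, -0.1]
gripper_width: 0.0001
grip_force: 0.0
clock: 7.3
tcp_pos: [0.2129, -0.0159, 0.7111]
tcp_rot: [2.742, 0.021, 1.562]
contact_force: [-0.2, 0.9, -0.2]
gripper_width: 0.0
grip_force: 0.0
[-0.09645979 -0.24000425  0.70608497  2.11741322  0.01467614  1.48186366]
```

```bash
python3 -m creep '[{"x":0,"y":22,"z":-35,"turn":0},{"x":0,"y":22,"z":-35,"turn":0},{"x":0,"y":22,"z":-35,"turn":0},{"x":0,"y":22,"z":-35,"turn":0},{"x":0,"y":22,"z":-35,"turn":0}]'
python3 -m creep '[{"x":0,"y":35,"z":-22,"turn":0},{"x":0,"y":35,"z":-22,"turn":0},{"x":0,"y":35,"z":-22,"turn":0},{"x":0,"y":35,"z":-22,"turn":0},{"x":0,"y":35,"z":-22,"turn":0}]'
python3 -c "
from h import *
print(ctrl.observe()['joints'])"
```

```text
clock: 7.72
tcp_pos: [0.266, -0.0135, 0.7698]
tcp_rot: [2.603, 0.027, 1.559]
contact_force: [0.8, 0.1, -0.2]
gripper_width: 0.0003
grip_force: 0.0
clock: 8.13
tcp_pos: [0.3588, -0.0121, 0.8223]
tcp_rot: [2.472, 0.03, 1.557]
contact_force: [0.1, -0.0, -0.1]
gripper_width: 0.0002
grip_force: 0.0
[-0.01256919  0.01378013  1.22971219  2.11730745 -0.02383622  1.55330449]
```

```bash
python3 -m creep '[{"x":0,"y":25,"z":-32,"turn":0},{"x":0,"y":25,"z":-32,"turn":0},{"x":0,"y":25,"z":-32,"turn":0},{"x":0,"y":0,"z":-41,"turn":0},{"x":0,"y":0,"z":-41,"turn":0}]'
python3 -m creep '[{"x":0,"y":0,"z":-41,"turn":0},{"x":0,"y":0,"z":-41,"turn":0},{"x":0,"y":0,"z":-41,"turn":0},{"x":0,"y":0,"z":-41,"turn":0},{"x":0,"y":0,"z":-41,"turn":0}]'
python3 -c "
from h import *
print(ctrl.observe()['joints'])"
```

```text
clock: 8.55
tcp_pos: [0.3006, -0.0094, 0.8646]
tcp_rot: [2.346, 0.03, 1.557]
contact_force: [-1.4, 0.7, 0.1]
gripper_width: 0.0002
grip_force: 0.0
clock: 8.97
tcp_pos: [0.1702, -0.0069, 0.8841]
tcp_rot: [2.224, 0.031, 1.554]
contact_force: [-0.7, -0.4, -0.4]
gripper_width: -0.0003
grip_force: 0.0
[-4.15259138e-02 -2.87889141e-01  1.17627939e+00  2.11740795e+00
  5.42818385e-04  1.53088837e+00]
```

```bash
python3 -m creep '[{"x":4,"y":0,"z":40,"turn":0},{"x":4,"y":0,"z":40,"turn":0},{"x":4,"y":-22,"z":33,"turn":0},{"x":4,"y":-22,"z":33,"turn":0},{"x":4,"y":-22,"z":33,"turn":0}]'
python3 -m creep '[{"x":4,"y":-22,"z":33,"turn":0},{"x":4,"y":-22,"z":33,"turn":0},{"x":4,"y":-22,"z":33,"turn":0},{"x":4,"y":-22,"z":33,"turn":0},{"x":4,"y":-22,"z":33,"turn":0}]'
python3 -c "
from h import *
print(ctrl.observe()['joints'])"
```

```text
clock: 9.38
tcp_pos: [0.227, 0.0074, 0.7912]
tcp_rot: [2.263, 0.037, 1.566]
contact_force: [-0.6, 0.4, -0.8]
gripper_width: -0.0002
grip_force: 0.0
clock: 9.8
tcp_pos: [0.2314, 0.0119, 0.6754]
tcp_rot: [2.322, 0.048, 1.588]
contact_force: [-1.7, -0.8, -0.9]
gripper_width: -0.0001
grip_force: 0.0
[-1.41522215 -0.52944467  0.20955199  2.11625483  0.80289854  0.19989303]
```

```bash
python3 -m creep '[{"x":0,"y":27,"z":30,"turn":0},{"x":0,"y":27,"z":30,"turn":0},{"x":0,"y":27,"z":30,"turn":0},{"x":0,"y":27,"z":30,"turn":0},{"x":0,"y":27,"z":30,"turn":0}]'
python3 -c "
from h import *
print(ctrl.observe()['joints'])"
```

```text
clock: 10.22
tcp_pos: [0.2194, 0.007, 0.6391]
tcp_rot: [2.397, 0.015, 1.649]
contact_force: [-0.9, 0.2, 0.2]
gripper_width: 0.0001
grip_force: 0.0
[-1.17793663 -0.54333864  0.12528353  1.94775209  0.69556474  0.41538521]
```

```bash
for i in 1; do
python3 -m creep '[{"x":0,"y":27,"z":30,"turn":0},{"x":0,"y":27,"z":30,"turn":0},{"x":0,"y":27,"z":30,"turn":0},{"x":0,"y":27,"z":30,"turn":0},{"x":0,"y":27,"z":30,"turn":0}]'; done
python3 -c "
from h import *
print(ctrl.observe()['joints'])"
```

```text
clock: 10.63
tcp_pos: [0.2308, 0.002, 0.6028]
tcp_rot: [2.523, 0.01, 1.705]
contact_force: [0.1, -1.4, -1.1]
gripper_width: -0.0002
grip_force: 0.0
[-0.4140952  -0.55367442  0.04071412  1.6160755   0.29990989  1.1044842 ]
```

```bash
cat > fk.py <<'E'
import numpy as np
from scipy.optimize import fsolve
D=np.array([[.26,-.138,1.173,.525,.2313],[.0912,.1467,1.6254,.434,.4237],[.1918,.9142,2.117,.435,.6412],[-.24,.7061,2.1174,.2135,.7111],[.0138,1.2297,2.1173,.359,.8223],[-.2879,1.1763,2.1174,.1702,.8841]])
s,c=np.sin,np.cos
A=[];B=[]
for a,b3,d,r,z in D:
    p=a-b3;f=p+d
    A+=[[s(a),c(a),c(p),s(p),c(f),1,0],[c(a),-s(a),-s(p),c(p),-s(f),0,1]];B+=[r,z]
K,res,rk,_=np.linalg.lstsq(np.array(A),np.array(B),rcond=None)
def fk(q):
    a,b3,d=q;p=a-b3;f=p+d
    return np.array([np.dot([s(a),c(a),c(p),s(p),c(f),1,0],K),np.dot([c(a),-s(a),-s(p),c(p),-s(f),0,1],K)])
def ik(r,z,t,g=(.3,.3,1.2)):
    F=lambda q:[*(fk(q)-[r,z]),q[0]-q[1]+q[2]-(np.pi/2-t)]
    q,_,ok,_=fsolve(F,g,full_output=True)
    good=ok==1 and -.83<q[0]<1.72 and -1.28<q[1]<1.37 and -1.9<q[2]<2.12
    return q,good
if __name__=='__main__':
    print(K,rk,np.abs(np.array(A)@K-B).max())
    for t in(.4,.6,.8,1.0):
        print('tilt',t)
        for z in (.9,.8,.7,.6,.5,.4,.3,.2,.12):
            print(z,*['%s'%(np.round(ik(r,z,t)[0],2).tolist() if ik(r,z,t)[1] else '----') for r in(.25,.35,.45,.55,.65)])
E
python3 fk.py
```

```text
[ 5.67182421e-01 -7.13725825e-05  3.85967442e-01  6.05147089e-02
  4.41226106e-01  6.46215208e-05  2.18219511e-01] 7 6.114135166349066e-05
tilt 0.4
0.9 ---- ---- ---- ---- ----
0.8 ---- ---- ---- ---- ----
0.7 [-0.22, 0.65, 2.04] [-0.07, 0.74, 1.99] [0.11, 0.93, 1.99] ---- ----
0.6 [-0.38, 0.2, 1.75] [-0.24, 0.26, 1.67] [-0.08, 0.38, 1.62] [0.1, 0.56, 1.63] [0.32, 0.86, 1.71]
0.5 [-0.49, -0.14, 1.51] [-0.33, -0.09, 1.41] [-0.16, 0.02, 1.35] [0.01, 0.17, 1.33] [0.2, 0.38, 1.36]
0.4 [-0.55, -0.43, 1.29] [-0.38, -0.38, 1.17] [-0.2, -0.27, 1.1] [-0.02, -0.12, 1.07] [0.16, 0.07, 1.09]
0.3 [-0.58, -0.7, 1.05] [-0.38, -0.63, 0.92] [-0.19, -0.52, 0.84] [-0.01, -0.37, 0.81] [0.17, -0.17, 0.83]
0.2 [-0.56, -0.95, 0.78] [-0.33, -0.87, 0.63] [-0.13, -0.74, 0.55] [0.05, -0.58, 0.54] [0.22, -0.37, 0.58]
0.12 [-0.48, -1.16, 0.49] [-0.22, -1.06, 0.34] [-0.03, -0.91, 0.29] [0.14, -0.72, 0.31] [0.3, -0.5, 0.37]
tilt 0.6
0.9 ---- ---- ---- ---- ----
0.8 ---- ---- ---- ---- ----
0.7 [-0.4, 0.42, 1.79] [-0.27, 0.45, 1.69] [-0.12, 0.53, 1.63] [0.05, 0.69, 1.61] [0.27, 0.98, 1.69]
0.6 [-0.54, 0.03, 1.54] [
[... 1455 characters left out ...]
9, 1.54] ----
0.8 [-0.57, 0.35, 1.49] [-0.47, 0.31, 1.35] [-0.34, 0.32, 1.23] [-0.19, 0.39, 1.16] [-0.03, 0.52, 1.12]
0.7 [-0.73, -0.02, 1.27] [-0.6, -0.05, 1.12] [-0.46, -0.04, 0.99] [-0.3, 0.02, 0.89] [-0.14, 0.12, 0.83]
0.6 ---- [-0.7, -0.36, 0.91] [-0.53, -0.34, 0.76] [-0.36, -0.29, 0.65] [-0.19, -0.18, 0.58]
0.5 ---- [-0.77, -0.63, 0.71] [-0.58, -0.62, 0.53] [-0.38, -0.55, 0.4] [-0.2, -0.44, 0.32]
0.4 ---- [-0.81, -0.89, 0.49] [-0.57, -0.87, 0.27] [-0.35, -0.8, 0.12] [-0.15, -0.68, 0.05]
0.3 ---- [-0.79, -1.15, 0.22] [-0.49, -1.13, -0.06] [-0.24, -1.03, -0.21] [-0.04, -0.88, -0.27]
0.2 ---- ---- ---- [-0.0, -1.25, -0.68] [0.15, -1.06, -0.64]
0.12 ---- ---- ---- ---- [0.39, -1.17, -0.99]
```

```bash
python3 -m creep '[{"x":0,"y":35,"z":20,"turn":0},{"x":0,"y":35,"z":20,"turn":0},{"x":0,"y":35,"z":20,"turn":0},{"x":0,"y":35,"z":20,"turn":0},{"x":0,"y":35,"z":20,"turn":0}]'
python3 -m creep '[{"x":0,"y":24,"z":-33,"turn":0},{"x":0,"y":24,"z":-33,"turn":0},{"x":0,"y":24,"z":-33,"turn":0},{"x":0,"y":24,"z":-33,"turn":0},{"x":0,"y":24,"z":-33,"turn":0}]'
python3 -m creep '[{"x":0,"y":24,"z":-33,"turn":0},{"x":0,"y":24,"z":-33,"turn":0},{"x":0,"y":24,"z":-33,"turn":0},{"x":0,"y":24,"z":-33,"turn":0},{"x":0,"y":24,"z":-33,"turn":0}]'
python3 -c "
from h import *
print(ctrl.observe()['joints'])"
```

```text
clock: 11.05
tcp_pos: [0.4152, 0.026, 0.6197]
tcp_rot: [2.528, 0.008, 1.71]
contact_force: [-0.3, -0.8, 1.1]
gripper_width: 0.0001
grip_force: 0.0
clock: 11.47
tcp_pos: [0.4178, 0.0261, 0.7861]
tcp_rot: [2.524, 0.009, 1.707]
contact_force: [1.0, -0.2, 1.3]
gripper_width: -0.0003
grip_force: 0.0
clock: 11.88
tcp_pos: [0.3946, 0.0286, 0.8433]
tcp_rot: [2.406, 0.015, 1.701]
contact_force: [-0.4, 0.5, 0.3]
gripper_width: 0.0002
grip_force: 0.0
[0.02384156 0.08390632 1.36438871 2.11740458 0.05995407 1.4815461 ]
```

```bash
cat > to.py <<'E'
from h import *
import sys
from scipy.spatial.transform import Rotation as R
from fk import ik
o=ctrl.observe(); r=R.from_euler('xyz',o['tcp_rot']).as_matrix()
p=np.array(o['tcp_pos']); t=np.pi-abs(o['tcp_rot'][0])
print('pos',p.round(4),'tilt',round(t,3),'q',o['joints'].round(2),'F',o['contact_force'].round(1),'clk',o['clock'])
for a in sys.argv[1:]:
    g=np.array(eval(a)); d=r.T@(g-p)*1000; n=int(np.ceil(np.linalg.norm(d)/41)); print(a,'tool',d.round(1),'rows',n,'each',(d/n).round(1),ik(np.hypot(g[0],g[1]),g[2],t)[1]); p=g
E
python3 to.py '[.46,.08,.17]' '[.55,.085,.12]'
```

```text
pos [0.3946 0.0286 0.8433] tilt 0.736 q [0.02 0.08 1.36 2.12 0.06 1.48] F [-0.4  0.5  0.3] clk 11.8833
[.46,.08,.17] tool [  52.8 -398.4  546.6] rows 17 each [  3.1 -23.4  32.2] True
[.55,.085,.12] tool [-6.  33.  97.5] rows 3 each [-2.  11.  32.5] True
```

```bash
python3 -m creep '[{"x":3,"y":-23,"z":32,"turn":0},{"x":3,"y":-23,"z":32,"turn":0},{"x":3,"y":-23,"z":32,"turn":0},{"x":3,"y":-23,"z":32,"turn":0},{"x":3,"y":-23,"z":32,"turn":0}]'
python3 -m creep '[{"x":3,"y":-23,"z":32,"turn":0},{"x":3,"y":-23,"z":32,"turn":0},{"x":3,"y":-23,"z":32,"turn":0},{"x":3,"y":-23,"z":32,"turn":0},{"x":3,"y":-23,"z":32,"turn":0}]'
python3 -m creep '[{"x":3,"y":-23,"z":32,"turn":0},{"x":3,"y":-23,"z":32,"turn":0},{"x":3,"y":-23,"z":32,"turn":0},{"x":3,"y":-23,"z":32,"turn":0},{"x":0,"y":0,"z":0,"turn":0}]'
python3 to.py '[.48,.08,.16]'
python3 look.py t3 rebated_leaf_hinge rebated_leaf_edge flanged_leaf_hinge flanged_leaf_edge bead_jar
```

```text
clock: 12.3
tcp_pos: [0.4092, 0.0373, 0.7369]
tcp_rot: [2.398, 0.016, 1.7]
contact_force: [0.9, 0.1, 1.7]
gripper_width: 0.0002
grip_force: 0.0
clock: 12.72
tcp_pos: [0.43, 0.052, 0.5388]
tcp_rot: [2.402, 0.015, 1.7]
contact_force: [0.9, 0.3, -0.2]
gripper_width: 0.0
grip_force: 0.0
clock: 13.13
tcp_pos: [0.437, 0.0624, 0.3622]
tcp_rot: [2.436, 0.016, 1.701]
contact_force: [-3.4, -0.8, -5.3]
gripper_width: -0.0001
grip_force: 0.0
pos [0.437  0.0624 0.3622] tilt 0.706 q [ 0.17 -0.42 -0.68  0.61 -0.04  1.59] F [-3.4 -0.8 -5.3] clk 13.1333
[.48,.08,.16] tool [ 15.1 -96.9 182.9] rows 6 each [  2.5 -16.1  30.5] True
rebated_leaf_hinge 0.63 [244.2 326.7] [ 0.615 -0.009  0.112]
rebated_leaf_edge 0.7 [259.8 292.2] [0.512 0.082 0.112]
flanged_leaf_hinge 0.59 [256.4 265. ] [0.495 0.177 0.112]
flanged_leaf_edge 0.71 [226.7 213.1] [0.557 0.412 0.112]
flanged_leaf_edge 0.51 [254.3 265. ] [0.503 0.181 0.112]
bead_jar 0.73 [321.3 433.3] [ 0.501 -0.432  0.   ]
```

View pics/t3.png

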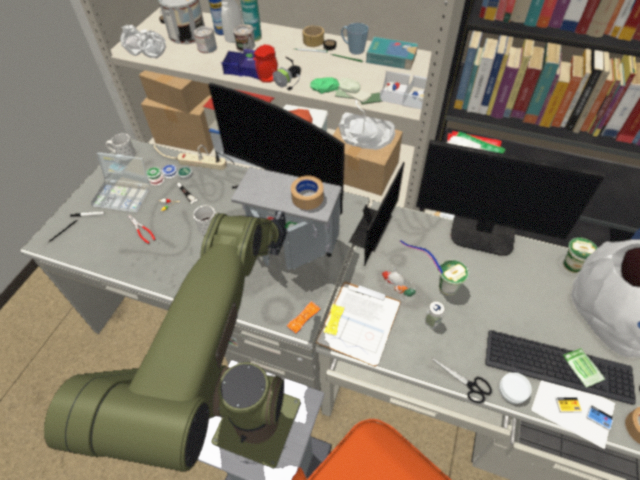

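```bash
python3 -m creep '[{"x":3,"y":-16,"z":30,"turn":0},{"x":3,"y":-16,"z":30,"turn":0},{"x":3,"y":-16,"z":30,"turn":0},{"x":3,"y":-16,"z":30,"turn":0},{"x":0,"y":0,"z":0,"turn":0}]'
python3 to.py '[.48,.08,.15]'
```

```text
clock: 13.85
tcp_pos: [0.4786, 0.0778, 0.244]
tcp_rot: [2.416, 0.016, 1.7]
contact_force: [-1.7, -0.3, -1.5]
gripper_width: -0.0002
grip_force: 0.0
pos [0.4786 0.0778 0.244 ] tilt 0.725 q [ 0.2  -0.26 -0.93  0.18 -0.06  1.61] F [-1.7 -0.3 -1.5] clk 13.85
[.48,.08,.15] tool [  3.4 -61.1  71.5] rows 3 each [  1.1 -20.4  23.8] True
```

```bash
python3 -m creep '[{"x":1,"y":-20,"z":24,"turn":0},{"x":1,"y":-20,"z":24,"turn":0},{"x":1,"y":-20,"z":24,"turn":0},{"x":0,"y":-6,"z":8,"turn":0},{"x":0,"y":0,"z":0,"turn":0}]'
python3 to.py '[.54,.08,.13]' '[.615,.085,.13]'
```

```text
clock: 14.27
tcp_pos: [0.4862, 0.0801, 0.1455]
tcp_rot: [2.409, 0.015, 1.7]
contact_force: [-0.9, -0.3, -0.4]
gripper_width: 0.0
grip_force: 0.0
pos [0.4862 0.0801 0.1455] tilt 0.733 q [ 0.2  -0.07 -1.14 -0.23 -0.06  1.62] F [-0.9 -0.3 -0.4] clk 14.2667
[.54,.08,.13] tool [-6.8 29.2 47.3] rows 2 each [-3.4 14.6 23.6] True
[.615,.085,.13] tool [-4.7 55.7 50.2] rows 2 each [-2.3 27.9 25.1] True
```

```bash
python3 -m creep '[{"x":-2,"y":10,"z":16,"turn":0},{"x":-2,"y":10,"z":16,"turn":0},{"x":-2,"y":10,"z":16,"turn":0},{"x":0,"y":14,"z":13,"turn":0},{"x":0,"y":14,"z":13,"turn":0}]'
python3 to.py '[.60,.085,.13]' '[.618,.085,.13]'
```

```text
clock: 14.68
tcp_pos: [0.5814, 0.0862, 0.133]
tcp_rot: [2.403, 0.015, 1.7]
contact_force: [-1.4, 0.9, 0.0]
gripper_width: 0.0002
grip_force: 0.9
pos [0.5814 0.0862 0.133 ] tilt 0.739 q [ 0.17  0.12 -1.   -0.29 -0.04  1.59] F [-1.4  0.9  0. ] clk 14.6833
[.60,.085,.13] tool [-3.6 11.5 14.6] rows 1 each [-3.6 11.5 14.6] True
[.618,.085,.13] tool [-2.3 13.2 12. ] rows 1 each [-2.3 13.2 12. ] True
```

```bash
python3 -m creep '[{"x":-1,"y":8,"z":8,"turn":0},{"x":-1,"y":8,"z":8,"turn":0},{"x":0,"y":5,"z":5,"turn":0},{"x":0,"y":2,"z":2,"turn":0},{"x":0,"y":0,"z":0,"turn":0}]'
python3 look.py t4 rebated_leaf_edge flanged_leaf_edge
```

```text
clock: 15.1
tcp_pos: [0.6065, 0.0877, 0.1263]
tcp_rot: [2.414, 0.015, 1.7]
contact_force: [-12.6, -0.6, 7.0]
gripper_width: -0.0001
grip_force: 6.5
rebated_leaf_edge 0.95 [235.1 284.7] [0.605 0.148 0.112]
```

View pics/t4c.png

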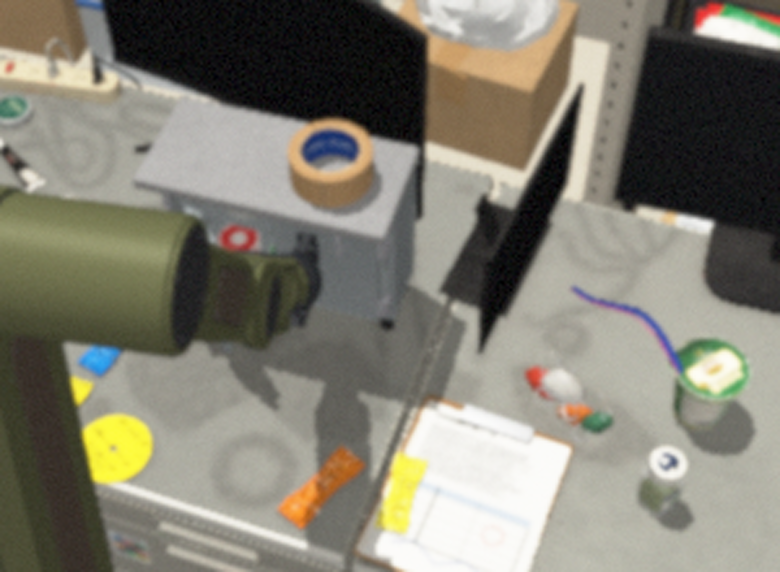

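```bash
python3 to.py '[.46,.08,.14]' '[.45,.205,.145]' '[.49,.205,.14]' '[.58,.195,.14]'
```

```text
pos [0.6065 0.0877 0.1263] tilt 0.728 q [ 0.16  0.17 -0.95 -0.28 -0.03  1.58] F [-12.3  -0.1   7.1] clk 15.25
[.46,.08,.14] tool [  11.1  -99.9 -107.7] rows 4 each [  2.8 -25.  -26.9] True
[.45,.205,.145] tool [125.2   9.2  -1. ] rows 4 each [31.3  2.3 -0.2] True
[.49,.205,.14] tool [-5.1 26.2 30.2] rows 1 each [-5.1 26.2 30.2] True
[.58,.195,.14] tool [-21.6  65.4  58.8] rows 3 each [-7.2 21.8 19.6] True
```

```bash
python3 -m creep '[{"x":2,"y":-25,"z":-27,"turn":0},{"x":2,"y":-25,"z":-27,"turn":0},{"x":3,"y":-25,"z":-27,"turn":0},{"x":3,"y":-25,"z":-27,"turn":0},{"x":30,"y":2,"z":0,"turn":0}]'
python3 -m creep '[{"x":32,"y":2,"z":0,"turn":0},{"x":32,"y":2,"z":0,"turn":0},{"x":32,"y":2,"z":0,"turn":0},{"x":0,"y":0,"z":0,"turn":0}]'
python3 look.py t5 rebated_leaf_edge rebated_leaf_hinge flanged_leaf_edge flanged_leaf_hinge
python3 to.py '[.49,.205,.14]' '[.58,.195,.14]'
```

```text
clock: 15.67
tcp_pos: [0.4517, 0.1025, 0.1381]
tcp_rot: [2.417, 0.019, 1.691]
contact_force: [-1.4, -1.0, -1.4]
gripper_width: 0.0004
grip_force: 0.0
clock: 16.0
tcp_pos: [0.4547, 0.2128, 0.1482]
tcp_rot: [2.402, 0.01, 1.708]
contact_force: [1.5, 0.8, 1.0]
gripper_width: 0.0001
grip_force: 0.0
rebated_leaf_edge 0.94 [236.6 287.3] [0.602 0.136 0.112]
rebated_leaf_hinge 0.59 [243.2 327.7] [ 0.62  -0.011  0.112]
flanged_leaf_edge 0.91 [252.5 264.2] [0.51  0.187 0.112]
flanged_leaf_hinge 0.79 [220.9 247.5] [0.623 0.304 0.112]
pos [0.4524 0.2037 0.144 ] tilt 0.733 q [ 0.65 -0.03 -1.09 -0.15 -0.35  1.96] F [ 0.3  0.  -0.7] clk 16.25
[.49,.205,.14] tool [-3.4 25.1 28.1] rows 1 each [-3.4 25.1 28.1] True
[.58,.195,.14] tool [-21.3  65.2  59.1] rows 3 each [-7.1 21.7 19.7] True
```

View pics/t5c.png

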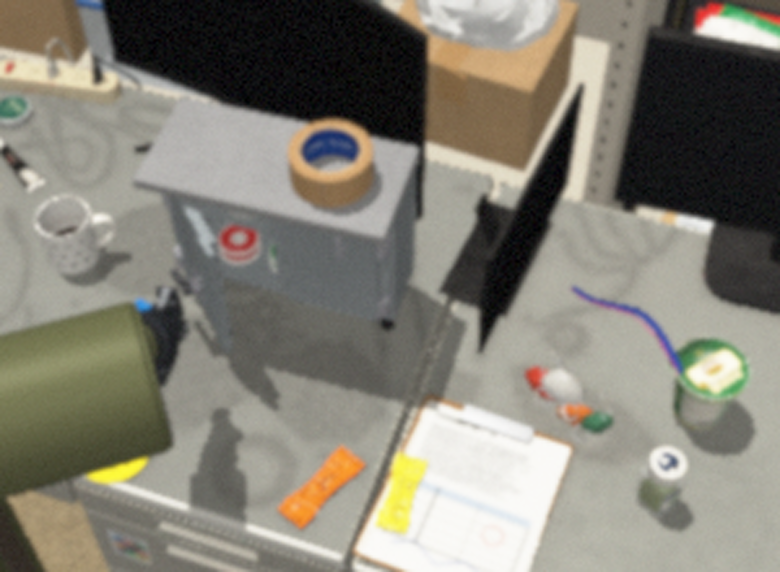

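```bash
python3 -m creep '[{"x":-3,"y":25,"z":28,"turn":0},{"x":-4,"y":15,"z":14,"turn":0},{"x":-4,"y":15,"z":14,"turn":0},{"x":-4,"y":15,"z":14,"turn":0},{"x":-4,"y":12,"z":11,"turn":0}]'
python3 to.py '[.59,.195,.14]'
```

```text
clock: 16.67
tcp_pos: [0.5701, 0.1979, 0.1382]
tcp_rot: [2.41, 0.016, 1.696]
contact_force: [-1.6, -0.7, -0.9]
gripper_width: -0.0
grip_force: 0.7
pos [0.5701 0.1979 0.1382] tilt 0.731 q [ 0.46  0.15 -0.93 -0.2  -0.23  1.81] F [-1.6 -0.7 -0.9] clk 16.6667
[.59,.195,.14] tool [-5.4 15.6 11.7] rows 1 each [-5.4 15.6 11.7] True
```

```bash
python3 -m creep '[{"x":-2,"y":9,"z":8,"turn":0},{"x":-1,"y":8,"z":7,"turn":0},{"x":0,"y":6,"z":5,"turn":0},{"x":0,"y":5,"z":4,"turn":0},{"x":0,"y":3,"z":3,"turn":0}]'
python3 to.py
```

```text
clock: 17.08
tcp_pos: [0.6034, 0.2015, 0.1352]
tcp_rot: [2.421, 0.017, 1.703]
contact_force: [-44.0, -3.5, 26.5]
gripper_width: -0.0002
grip_force: 22.2
pos [0.6034 0.2015 0.1352] tilt 0.72 q [ 0.42  0.2  -0.86 -0.18 -0.2   1.78] F [-44.   -3.5  26.5] clk 17.0833
```

```bash
python3 -m creep '[{"x":3,"y":-20,"z":-25,"turn":0},{"x":3,"y":-20,"z":-25,"turn":0},{"x":5,"y":-20,"z":-25,"turn":0},{"x":10,"y":-10,"z":-30,"turn":0},{"x":10,"y":0,"z":0,"turn":0}]'
python3 look.py t6 rebated_leaf_edge rebated_leaf_hinge flanged_leaf_edge flanged_leaf_hinge lever_pivot lever_tip tape_roll mug
python3 to.py '[.575,.262,.15]' '[.592,.262,.13]' '[.592,.262,.075]' '[.592,.241,.07]'
```

```text
clock: 17.5
tcp_pos: [0.4803, 0.2171, 0.1706]
tcp_rot: [2.41, 0.016, 1.701]
contact_force: [-0.5, 0.9, 0.2]
gripper_width: 0.0001
grip_force: 0.0
rebated_leaf_edge 0.77 [237.  287.3] [0.6   0.136 0.112]
rebated_leaf_hinge 0.87 [242.1 327.8] [ 0.625 -0.01   0.112]
flanged_leaf_edge 0.91 [238.  283.4] [0.591 0.147 0.112]
flanged_leaf_hinge 0.82 [221.8 249.2] [0.621 0.296 0.112]
lever_pivot 0.52 [234.4 264.4] [0.584 0.219 0.112]
lever_tip 0.62 [233.9 255.6] [0.576 0.25  0.112]
lever_tip 0.62 [245.7 326.2] [ 0.608 -0.01   0.112]
tape_roll 0.62 [198.3 306.7] [0.644 0.07  0.295]
mug 0.67 [224.2 212.3] [0.642 0.484 0.   ]
pos [0.4852 0.2179 0.1697] tilt 0.732 q [ 0.62 -0.02 -0.98 -0.06 -0.33  1.94] F [-0.2 -0.4  0.6] clk 17.95
[.575,.262,.15] tool [32.6 57.6 77.6] rows 3 each [10.9 19.2 25.9] True
[.592,.262,.13] tool [-1.8 -0.8 26.2] rows 1 each [-1.8 -0.8 26.2] True
[.592,.262,.075] tool [  0.9 -36.8  40.9] rows 2 each [  0.4 -18.4  20.5] True
[.592,.241,.07] tool [-20.7  -5.6   2.2] rows 1 each [-20.7  -5.6   2.2] True
```

View pics/t6c.png

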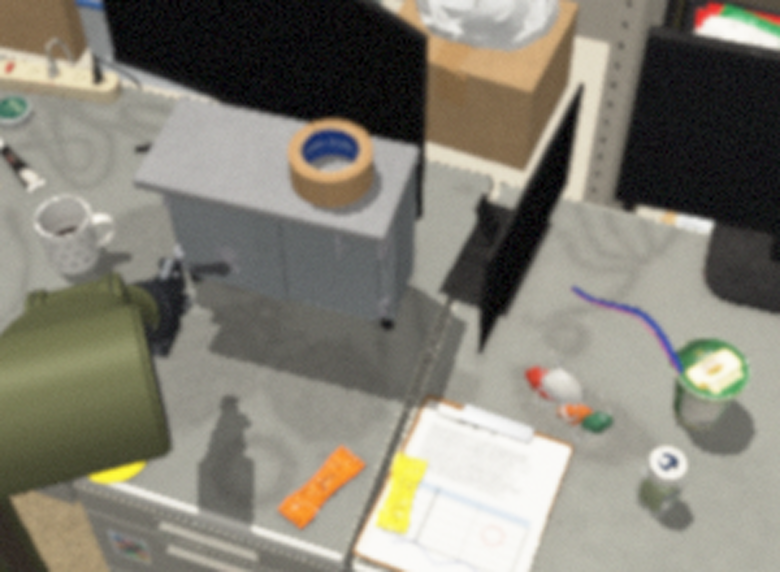

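```bash
cat > lev.py <<'E'
from h import *
def atx(p,x):
    o,d=ray('top',p); return o+d*(x-o[0])/d[0]
def lev(n=1):
    for i in range(n):
        ctrl.snapshot('top'); P=ctrl.pinpoint('top','lever_pivot')[:1]; T=ctrl.pinpoint('top','lever_tip')[:2]
        for p in P: print('pivot',round(p['conf'],2),atx(p['point'],.586).round(4))
        for t in T: print('  tip',round(t['conf'],2),np.round(t['point'],1),atx(t['point'],.586).round(4))
    for a in (1.5,1.3,1.1,.8,.4,.14,0,-.14): print(a,np.round(proj('top',[.586,.219+.05*np.sin(a),.112-.05*np.cos(a)]),1),end=' ')
if __name__=='__main__': lev(3)
E
python3 lev.py
```

```text
pivot 0.34 [0.586  0.0446 0.3711]
  tip 0.7 [233.9 264.2] [0.586  0.2202 0.1122]
  tip 0.58 [243.3 327.5] [ 0.586  -0.0227  0.1592]
pivot 0.63 [0.586  0.2197 0.1299]
  tip 0.38 [236.3 255.3] [0.586  0.2597 0.0818]
pivot 0.49 [0.586  0.2211 0.1077]
  tip 0.75 [235.7 289.3] [0.586  0.12   0.1429]
  tip 0.48 [236.  251.5] [0.586  0.2757 0.077 ]
1.5 [231.2 252.1] 1.3 [233.  252.9] 1.1 [234.8 254.1] 0.8 [237.4 256.6] 0.4 [240.4 261. ] 0.14 [241.8 264.2] 0 [242.4 266. ] -0.14 [242.8 267.7]
```

```bash
python3 -m creep '[{"x":11,"y":19,"z":26,"turn":0},{"x":11,"y":19,"z":26,"turn":0},{"x":11,"y":19,"z":26,"turn":0},{"x":0,"y":-2,"z":22,"turn":0},{"x":0,"y":0,"z":0,"turn":0}]'
python3 to.py '[.592,.262,.075]' '[.592,.250,.07]'
```

```text
clock: 18.82
tcp_pos: [0.59, 0.2654, 0.1304]
tcp_rot: [2.409, 0.016, 1.699]
contact_force: [-0.5, -0.7, -0.8]
gripper_width: 0.0
grip_force: 0.0
pos [0.59   0.2654 0.1304] tilt 0.732 q [ 0.57  0.23 -0.83 -0.17 -0.3   1.9 ] F [-0.5 -0.7 -0.8] clk 18.8167
[.592,.262,.075] tool [ -2.7 -35.9  42.3] rows 2 each [ -1.4 -18.   21.2] True
[.592,.250,.07] tool [-11.8  -4.6   2.8] rows 1 each [-11.8  -4.6   2.8] True
```

```bash
python3 -m creep '[{"x":-1,"y":-12,"z":14,"turn":0},{"x":-1,"y":-12,"z":14,"turn":0},{"x":-1,"y":-12,"z":14,"turn":0},{"x":-6,"y":-3,"z":2,"turn":0},{"x":-6,"y":-2,"z":1,"turn":0}]'
python3 to.py '[.592,.241,.07]'; python3 lev.py
```

```text
clock: 19.23
tcp_pos: [0.5881, 0.2484, 0.0705]
tcp_rot: [2.411, 0.016, 1.701]
contact_force: [-1.1, 1.7, 0.4]
gripper_width: -0.0
grip_force: 0.7
pos [0.5881 0.2484 0.0705] tilt 0.731 q [ 0.54  0.34 -0.93 -0.38 -0.28  1.87] F [-1.1  1.7  0.4] clk 19.2333
[.592,.241,.07] tool [-7.8  1.7  2.4] rows 1 each [-7.8  1.7  2.4] True
pivot 0.59 [0.586  0.2059 0.1204]
  tip 0.58 [242.4 265.8] [0.586  0.2197 0.0615]
pivot 0.57 [0.586  0.219  0.1127]
  tip 0.41 [243.  264.4] [0.586  0.2261 0.0551]
  tip 0.33 [237.2 294.5] [0.586  0.1003 0.1424]
pivot 0.61 [0.586  0.2086 0.1176]
  tip 0.37 [245.3 261.4] [0.586  0.2409 0.0346]
1.5 [231.2 252.1] 1.3 [233.  252.9] 1.1 [234.8 254.1] 0.8 [237.4 256.6] 0.4 [240.4 261. ] 0.14 [241.8 264.2] 0 [242.4 266. ] -0.14 [242.8 267.7]
```

```bash
python3 -m creep '[{"x":-3,"y":1,"z":1,"turn":0},{"x":-3,"y":0,"z":0,"turn":0},{"x":0,"y":0,"z":0,"turn":0}]'
python3 to.py; python3 lev.py
python3 - <<'E'
from h import *
im=ctrl.snapshot('top')[:,:,::-1]; cv2.imwrite('pics/z1.png',cv2.resize(im[205:265,225:305],(800,600),interpolation=cv2.INTER_CUBIC))
E
```

```text
clock: 19.93
tcp_pos: [0.5917, 0.2428, 0.0719]
tcp_rot: [2.408, 0.015, 1.7]
contact_force: [0.3, 0.3, -0.2]
gripper_width: -0.0002
grip_force: 0.5
pos [0.5917 0.2428 0.0719] tilt 0.733 q [ 0.52  0.34 -0.93 -0.39 -0.27  1.86] F [ 0.3  0.3 -0.2] clk 19.9333
pivot 0.63 [0.586  0.2075 0.1308]
  tip 0.64 [243.6 265.5] [0.586  0.2219 0.0532]
  tip 0.19 [241.8 325.8] [ 0.586  -0.0166  0.1651]
pivot 0.61 [0.586  0.2226 0.0474]
  tip 0.59 [243.7 265.2] [0.586  0.2232 0.052 ]
pivot 0.51 [0.586  0.2236 0.1138]
  tip 0.49 [245.6 265.4] [0.586  0.2238 0.04  ]
1.5 [231.2 252.1] 1.3 [233.  252.9] 1.1 [234.8 254.1] 0.8 [237.4 256.6] 0.4 [240.4 261. ] 0.14 [241.8 264.2] 0 [242.4 266. ] -0.14 [242.8 267.7]
```

View pics/z1.png

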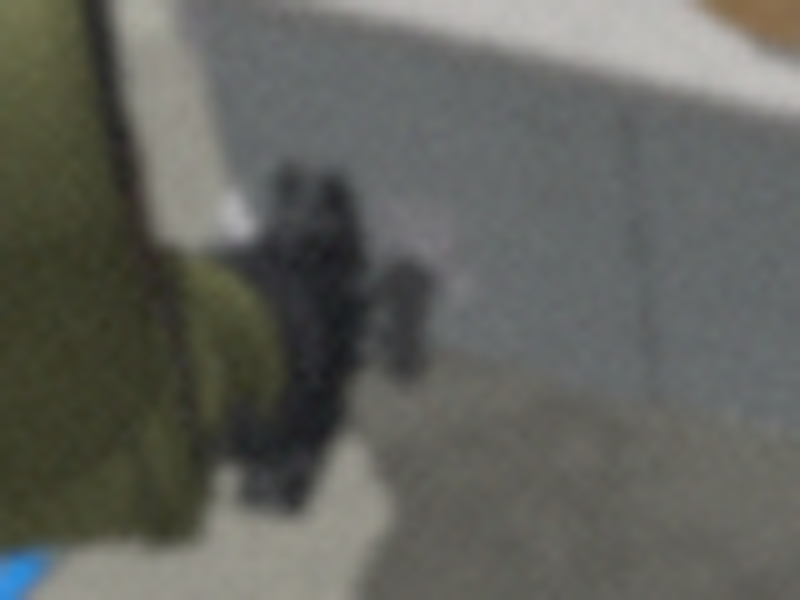

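```bash
python3 -m creep '[{"x":-2,"y":0,"z":0,"turn":0},{"x":-2.5,"y":0,"z":0,"turn":0},{"x":0,"y":0,"z":0,"turn":0}]'
python3 to.py
python3 -m creep '[{"x":8,"y":0,"z":0,"turn":0},{"x":15,"y":0,"z":0,"turn":0},{"x":15,"y":-10,"z":-20,"turn":0},{"x":10,"y":-20,"z":-25,"turn":0},{"x":10,"y":-20,"z":-25,"turn":0}]'
python3 -m creep '[{"x":0,"y":-20,"z":-25,"turn":0},{"x":0,"y":-20,"z":-25,"turn":0},{"x":0,"y":0,"z":0,"turn":0}]'
python3 lev.py
python3 - <<'E'
from h import *
ims=np.mean([ctrl.snapshot('top')[:,:,::-1].astype(float) for _ in range(6)],0); cv2.imwrite('pics/z2.png',cv2.resize(ims[215:260,240:300].clip(0,255).astype(np.uint8),(800,600),interpolation=cv2.INTER_CUBIC))
print()
for l in('rebated_leaf_edge','flanged_leaf_edge','rebated_leaf_hinge','flanged_leaf_hinge'):
    q=ctrl.pinpoint('top',l)[:1]; print(l,[(x['point'],atz('top',x['point'],.112).round(3)) for x in q])
print(proj('top',[.586,.219,.112]),proj('top',[.586,.219,.062]))
E
```

```text
clock: 20.68
tcp_pos: [0.5917, 0.2381, 0.0714]
tcp_rot: [2.409, 0.015, 1.7]
contact_force: [-0.5, 0.6, -0.6]
gripper_width: -0.0001
grip_force: 0.6
pos [0.5917 0.2381 0.0714] tilt 0.732 q [ 0.51  0.34 -0.94 -0.39 -0.27  1.85] F [-0.5  0.6 -0.6] clk 20.6833
clock: 21.1
tcp_pos: [0.5014, 0.2864, 0.0902]
tcp_rot: [2.407, 0.015, 1.698]
contact_force: [0.1, 0.7, 0.4]
gripper_width: 0.0
grip_force: 0.0
clock: 21.35
tcp_pos: [0.4331, 0.2752, 0.0983]
tcp_rot: [2.413, 0.02, 1.703]
contact_force: [0.1, -1.1, -1.5]
gripper_width: -0.0002
grip_force: 0.0
pivot 0.43 [0.586  0.2153 0.1072]
  tip 0.37 [243.4 263.7] [0.586  0.2294 0.0513]
pivot 0.63 [0.586  0.2116 0.1389]
  tip 0.62 [244.1 266.8] [0.586  0.2167 0.0524]
pivot 0.54 [0.586  0.2181 0.1102]
  tip 0.61 [243.8 265. ] [0.586  0.2242 0.051 ]
1.5 [231.2 252.1] 1.3 [233.  252.9] 1.1 [234.8 254.1] 0.8 [237.4 256.6] 0.4 [240.4 261. ] 0.14 [241.8 264.2] 0 [242.4 266. ] -0.14 [242.8 267.7] 
rebated_leaf_edge [([237.2, 289.4], array([0.602, 0.128, 0.112]))]
flanged_leaf_edge [([235.4, 283.5], array([0.602, 0.151, 0.112]))]
rebated_leaf_hinge [([243.9, 329.7], array([ 0.62 , -0.019,  0.112]))]
flanged_leaf_hinge [([223.2, 246.6], array([0.611, 0.302, 0.112]))]
[np.float64(234.02375488869353), np.float64(264.5155658207295)] [np.float64(242.37395764430764), np.float64(265.9657943307371)]
```

View pics/z2.png

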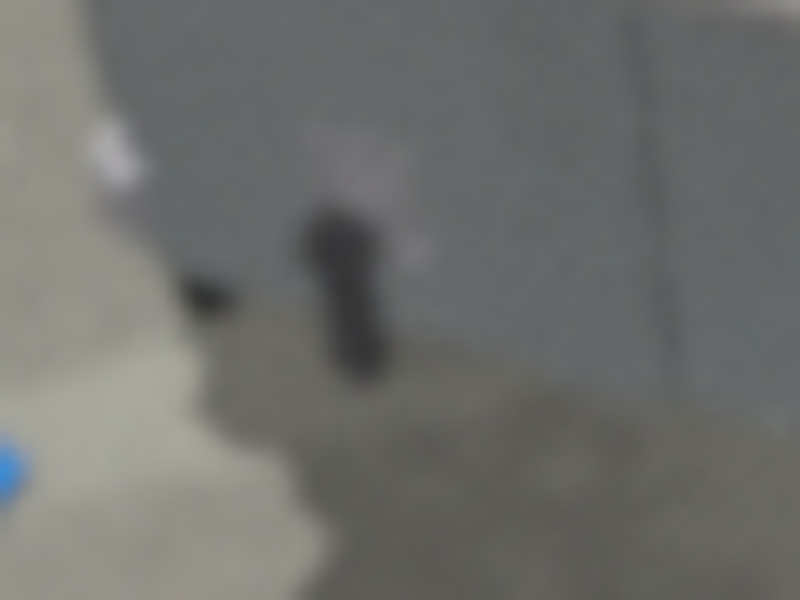

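```bash
python3 -c "
from plant import ctrl
print(ctrl.close_job())"
```

```text
the job is handed in; nothing more can be done
None
```

I shut the rebated leaf first and then the flanged leaf over it, turned the lever to within about 0.05 rad of straight down by the last picture, backed the arm clear of everything, and handed the job in at about 22 s; no verdict came back.

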